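# Ring for service and point at the doughnut

### The job

Order at the pastry counter: first ring the service bell by gently pressing its plunger all the way down with the fingertips and letting it up again. Then point straight down at the ring doughnut, with the fingertips 2 to 3 cm above its middle, without touching any pastry, keep pointing there for at least two seconds, and finish while still pointing. Lift nothing, and leave the bell, the pastries and the cookie jar where they stand.

Things in the scene. Friction and masses are not known exactly. Their poses are not given: they have to be found in the camera images.
- doughnut_top (a point): Middle of the ring doughnut at the level of its highest part (in the air over its hole), 56 mm over the table; z up. Pointing: tool point within 25 mm sideways of it and 15 to 75 mm above it, fingers within about 40 degrees of straight down (fingertips 2 to 3 cm above it are best; the fingertips may reach about 19 mm past the tool point).
- doughnut: The ring doughnut: golden-brown ring 88 mm across, 30 mm high, hole 28 mm wide, 60 g, lying flat and loose on the serving board; the only ring among the four pastries, in any of the four places. Origin at the centre of its underside, z up.
- bell_plunger (a joint): Travel of the bell's plunger in m: 0 up, 0.005 fully down; the bell counts as rung from 0.0035. A spring pushes it back up: about 4.5 N at full travel, then a hard stop.
- bell_top (a point): Centre of the top face of the bell's plunger, 62 mm over the table when up. The plunger is a steel disc 24 mm across, 9 mm thick, its underside 9 mm above the dome; it is pressed straight down.
- bell: Service bell: steel dome 80 mm across on a black round foot 86 mm across, about 45 mm high without the plunger, 0.45 kg, standing loose on the counter. Origin at the centre of its underside, z up.
- board: Fixed serving board: dark slate on a light wooden base, 280 x 300 mm (x by y), top 26 mm over the table. Origin at the centre of its underside. The four pastries lie on it in a 2 x 2 pattern, 120 mm apart along its x and 130 mm along its y, in any order.
- muffin: Muffin in a paper cup, 76 mm across, 65 mm high (top 91 mm over the table), loose on the board. Origin at the centre of its underside.
- bun: Domed round bun, no hole, 86 mm across, 45 mm high, loose on the board. Origin at the centre of its underside.
- croissant: Crescent-shaped croissant, about 127 mm long, 44 mm high, loose on the board. Origin at about the middle of the crescent, at its underside.
- jar: Clear cookie jar with wooden lid and knob, 110 mm across, 162 mm high, 0.9 kg, loose on the counter at the robot's left. Origin at the centre of its underside.
Mind the look-alikes: they are no part of the job. What is shaped like the doughnut but blue is not meant.

How it is judged:
On the way, in this order (a step that is already met when the one before it is completed fails the run):
1. the bell's plunger is pressed down by the fingers (at least 3.5 of 5 mm) (value of joint bell_plunger above 0.0035 m and contact force between the fingers and bell above 0.5 N), for 0.02 s.
2. the plunger is up again, and the tool point stays over the doughnut's middle (25 mm sideways, 15 to 75 mm above its top), fingers down, for two seconds (horizontal distance between the grasp point and doughnut_top below 0.025 m and z of the grasp point in the frame of doughnut_top between 0.015 and 0.075 m and angle between the grasp point's own z axis and vertical above 2.4 rad and value of joint bell_plunger below 0.0015 m), for 1.9 s.
At the end, for the whole second after the job is handed in: Still pointing: tool point within 25 mm sideways of the doughnut's middle and 15 to 75 mm above its top, fingers within about 40 degrees of straight down; the bell's plunger up (within 1.5 mm), the bell within 20 mm and the pastries and jar within 12 mm of where they started, at rest (all of step 2 and distance of each of doughnut, muffin, bun, croissant, jar from where it was at the start of the episode below 0.012 m and distance of bell from where it was at the start of the episode below 0.02 m and linear speed of each of doughnut, bell below 0.02 m/s); the robot touches nothing.
It fails at once if a pastry or the jar is touched by the robot (contact force between any of the fingers, the arm and doughnut above 0.2 N or contact force between any of the fingers, the arm and muffin above 0.2 N or contact force between any of the fingers, the arm and bun above 0.2 N or contact force between any of the fingers, the arm and croissant above 0.2 N or contact force between any of the fingers, the arm and jar above 0.2 N).
It fails at once if a pastry or the jar is displaced or lifted (over 12 mm) (not (distance of doughnut from where it was at the start of the episode below 0.012 m) or not (distance of muffin from where it was at the start of the episode below 0.012 m) or not (distance of bun from where it was at the start of the episode below 0.012 m) or not (distance of croissant from where it was at the start of the episode below 0.012 m) or not (distance of jar from where it was at the start of the episode below 0.012 m)).
It fails at once if the bell is shoved more than 20 mm (not (distance of bell from where it was at the start of the episode below 0.02 m)).
It fails at once if the bell is lifted more than 8 mm (height (world z) of bell above 0.008 m).
It fails at once if the bell is struck hard (over 40 N) (contact force between any of the fingers, the arm and bell above 40 N).
It also fails if it takes over 40 s, if anything falls off the work surface, if the arm or the gripper's body presses on something with over 40 N, if the wrist force passes 120 N, or if a joint passes its speed limit or range.

### The arm

A 6-joint arm with a two-finger parallel gripper is mounted at the origin on the work surface. World frame = base frame: x ahead of the robot, y to its left, z up, the work surface at z = 0. Lengths are in m, angles in rad, forces in N, time in s.
With the tool pointing down it reaches from about 0.425 to 0.95 m from the base axis. Payload 3.5 kg.
Tool frame: the origin (TCP) lies between the finger pads, 19 mm behind the fingertips; this is the grasp point; z points along the fingers, y is the line along which they close (so a half turn about z gives the same grasp; the last joint's range is limited). The gripper opens to 85 mm and grips with 20 to 120 N. Pads are 22 mm wide; open, the fingers measure 114 mm over their backs; the gripper's body (76 mm by 85 mm) begins 54 mm behind the grasp point. The pads swing forward as they close: fully open they stand 13 mm farther back than shut.
Start: joints at [-1.363, 0.286, 1.577, -0, 1.279, -0.15], TCP at [0.236, -0.632, 0.25] pointing down, gripper open.
Joint ranges: [-2.77, 2.77], [-0.9, 2.22], [0.21, 2.48], [-1.53, 4.67], [0.24, 2.81], [-2.84, 2.84]. Speed limits (rad/s): [2.79, 2.79, 3.14, 3.14, 3.14, 3.14].

### API

Orientations are given as a unit quaternion [x, y, z, w].
In Python, from plant import monitor, eyes, ctrl gives the robot as it stands.
- The arm moves only by the shell command python3 -m handwheel 'ROWS' [FORCE]. ROWS is JSON, a list of rows, each a list of 7 numbers: the shift along the tool's x, y, z in units of 40 cm (1.0 is 40 cm), then the turn, a rotation vector about the tool's x, y, z in units of pi rad (1.0 is pi rad), then the opening, from -1 (shut) to 1 (fully open). A call has 1 to 12 rows; each row is the pose to reach, as a shift and turn from the pose commanded when the call began, along the tool's axes at that moment, turning the shorter way round; what a row does not reach only later rows make up. A row lasts 1/8 s, in which the tool goes at most 62.5 mm and 10.7 degrees, less where a joint would pass 70% of its speed; a pose out of reach is approached as far as the arm can. A call with a number of a shift or a turn outside -1 to 1 is refused whole. A call with a gripper value outside its range is refused whole. The fingers move at their own pace and stop on an object; FORCE is the grip in N (left out, the last holds). Time passes only in rows, so rows that repeat a pose let the fingers close. It gives the time, the measured TCP pose, the force, the opening and the grip force at its end, in the units of the state.
- monitor.get_state(): the state, without advancing time (a new reading comes with each control period).
- eyes.read_camera(name): name is "scene" or "top" or "wrist"; returns the picture (400x640x3 uint8, red, green, blue); there is no depth.
- eyes.camera_params(name): a dict with "K" (3x3 intrinsics, pixels), "k1" (the pictures are not rectified: a ray, as slopes to the right and down, at radius r is drawn at 1 + k1 r^2 times it, then the intrinsics apply), "R" (3x3) and "t" (3): a world point X has camera coordinates R X + t. Camera axes: x right, y down, z forward; pixel columns grow to the right and rows downward; lengths in m; the calibration is good to about 2 mm. A picture is of the moment at which its call begins: read the wrist's pose just before it. camera_params takes no time and is no camera call; for the wrist camera it gives the pose at the moment of the call.
- ctrl.sign_off(): hands the job in; it is judged then, once.
The state is a dict: "time": time; "qpos": joint angles; "dq": joint speeds; "joint_efforts": joint torques, N m; "eef_pos": TCP position; "tcp_rot": TCP orientation; "contact_force": force on the tool from outside, world axes, zero at the start; "wrist_torque": the same for the moment, N m; "opening": opening from 0.0 (shut) to 1.0 (fully open); "finger_force": force on a finger pad.
Only numpy, scipy, OpenCV 4.12 (cv2) and the standard library are available. Lean on these libraries where they do the work, as an engineer would, in place of code of your own. Each camera call takes 0.05 s, during which the arm holds its last target. There are 200 camera calls.

## Working session

There is one attempt and no reset: what is moved stays moved. The work goes in short steps, Python scripts to look and compute and a shell command to move; the robot and the scene stay as the last step left them, time stands still between calls to the robot, and variables do not carry over. Pictures are saved under pics/ and viewed, at most 10 in all, crops included, and the job is handed in when it is done.

```bash
mkdir -p pics; cat > h.py <<'E'
import numpy as np, cv2
from plant import monitor, eyes, ctrl
def ray(p,uv):
    K=np.array(p["K"]);R=np.array(p["R"]);t=np.array(p["t"])
    d=np.linalg.inv(K)@[uv[0],uv[1],1.]
    x=d[:2].copy()
    for _ in range(20): x=d[:2]/(1+p["k1"]*(x@x))
    return -R.T@t, R.T@np.array([x[0],x[1],1.])
def onplane(p,uv,z):
    c,d=ray(p,uv); return c+d*(z-c[2])/d[2]
def proj(p,X):
    c=np.array(p["R"])@X+np.array(p["t"]);x=c[:2]/c[2]
    x=x*(1+p["k1"]*(x@x)); return (np.array(p["K"])@[x[0],x[1],1])[:2]
E
python3 - <<'E'
from h import *
for n in("top","scene"):
    im=eyes.read_camera(n); cv2.imwrite(f"pics/{n}0.png",im[:,:,::-1])
    p=eyes.camera_params(n); print(n,-np.array(p["R"]).T@p["t"],p["K"],p["k1"])
s=monitor.get_state();print({k:np.round(v,3) for k,v in s.items()})
E
```

```text
top [0.31169804 0.0017722  1.43909862] [[498.84512645   0.         315.00783669]
 [  0.         498.84512645 201.67978068]
 [  0.           0.           1.        ]] 0.014787846936184087
scene [1.04955715 0.44158075 0.91119484] [[402.9988904    0.         313.11385409]
 [  0.         402.9988904  198.14319475]
 [  0.           0.           1.        ]] -0.0871497534917383
{'time': np.float64(0.1), 'qpos': array([-1.363,  0.287,  1.578,  0.   ,  1.279, -0.15 ]), 'dq': array([-0.   , -0.001, -0.004, -0.001,  0.   ,  0.001]), 'joint_efforts': array([ 1.000e-03, -4.073e+01, -2.937e+01, -0.000e+00,  3.000e-03,
       -0.000e+00]), 'eef_pos': array([ 0.236, -0.632,  0.249]), 'tcp_rot': array([ 0.984,  0.178, -0.   , -0.001]), 'contact_force': array([0.125, 0.671, 0.341]), 'wrist_torque': array([-0.017,  0.004, -0.023]), 'finger_force': np.float64(0.0), 'opening': np.float64(1.005)}
```

View pics/top0.png

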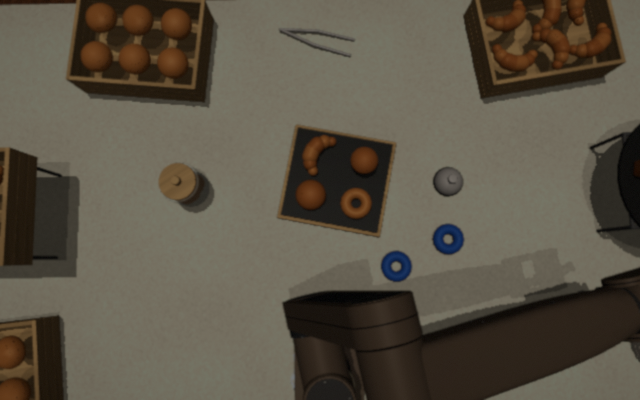

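View pics/scene0.png

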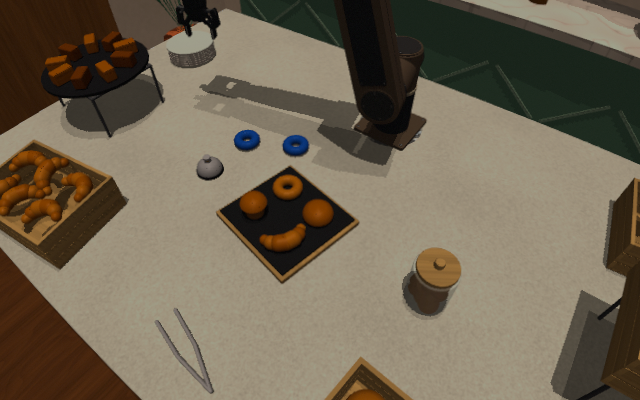

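The top view shows the golden ring doughnut at (356,203). The bun is at (310,194), the muffin at (364,160), the croissant at (318,155), the bell at (448,181), and two blue look-alike rings at (397,266) and (448,239). The scene view agrees: ring at (288,187), bell at (208,167). Only the (356,203) object is golden and has a hole, so it fits the description. Next I confirm and measure it.

```bash
python3 - <<'E'
from h import *
B={"top":((325,180,390,228),(425,160,472,204)),"scene":((268,168,306,204),(190,148,228,184))}
crops=[];rays={}
for n in B:
    im=cv2.imread(f"pics/{n}0.png");p=eyes.camera_params(n)
    x0,y0,x1,y1=B[n][0];c=im[y0:y1,x0:x1];h=cv2.cvtColor(c,cv2.COLOR_BGR2HSV)
    m=cv2.inRange(h,(3,90,70),(25,255,255))
    cs,hi=cv2.findContours(m,cv2.RETR_CCOMP,cv2.CHAIN_APPROX_NONE)
    o=[(cv2.contourArea(k),i) for i,k in enumerate(cs)];o.sort(reverse=True)
    for a,i in o[:4]:
        if a>15:
            (u,v),ax,an=cv2.fitEllipse(cs[i]);u+=x0;v+=y0
            print(n,"hole" if hi[0][i][3]>=0 else "outer",a,u,v,ax,onplane(p,(u,v),.041).round(4), onplane(p,(u,v),.056).round(4))
    for b in B[n]:
        x0,y0,x1,y1=b;crops.append(cv2.resize(im[y0:y1,x0:x1],(390,290),interpolation=cv2.INTER_CUBIC))
    f=np.array(p["K"])[0,0]; c=-np.array(p["R"]).T@p["t"]
cv2.imwrite("pics/c.png",np.vstack([np.hstack(crops[:2]),np.hstack(crops[2:])]))
E
```

```text
top outer 643.0 355.5863151550293 202.47044944763184 (28.546756744384766, 28.7788143157959) [ 0.4689 -0.0848  0.041 ] [ 0.4672 -0.0839  0.056 ]
top hole 108.0 355.5641784667969 202.3602695465088 (11.741584777832031, 12.002665519714355) [ 0.4692 -0.0847  0.041 ] [ 0.4675 -0.0838  0.056 ]
top outer 105.5 383.4517707824707 203.17559814453125 (2.87190842628479, 63.62102127075195) [ 0.4653 -0.1629  0.041 ] [ 0.4637 -0.1612  0.056 ]
top outer 34.5 332.09757709503174 225.6389503479004 (2.978219509124756, 22.32927131652832) [ 0.4048 -0.0173  0.041 ] [ 0.4038 -0.0171  0.056 ]
scene outer 517.5 287.25083351135254 186.06467247009277 (22.62111473083496, 29.2220458984375) [ 0.4675 -0.0895  0.041 ] [ 0.4775 -0.0803  0.056 ]
scene hole 52.0 287.0 186.0 (6.473970890045166, 10.486154556274414) [ 0.4677 -0.0902  0.041 ] [ 0.4777 -0.081   0.056 ]
```

View pics/c.png

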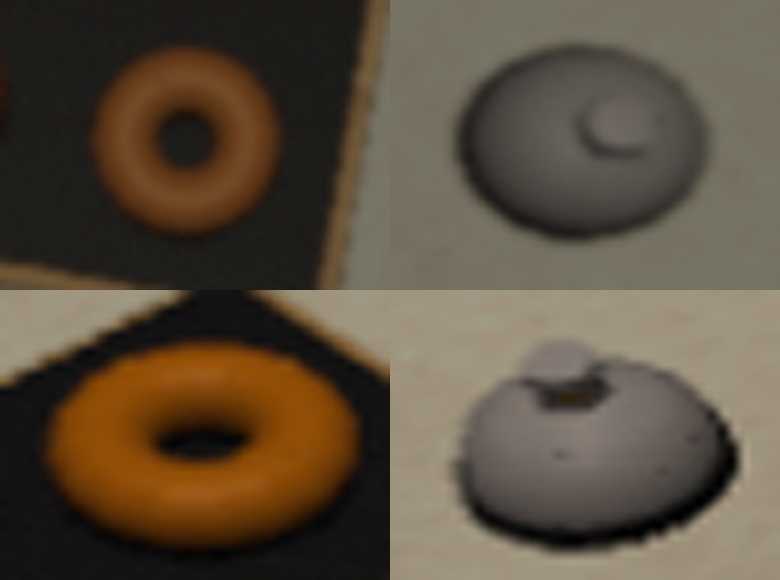

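The crop confirms a golden ring with a hole. Both views put its middle at about (0.468,-0.087), and the top view gives it a width of about 80 mm (88 given). The bell's plunger shows at about (452.7,178.5) in the top view and (206.8,157) in the scene view.

```bash
python3 - <<'E'
from h import *
from scipy.spatial.transform import Rotation as Ro
pt,ps=eyes.camera_params("top"),eyes.camera_params("scene")
def tri(a,b):
    (c1,d1),(c2,d2)=ray(pt,a),ray(ps,b)
    A=np.c_[d1,-d2];s=np.linalg.lstsq(A,c2-c1,rcond=None)[0]
    p,q=c1+s[0]*d1,c2+s[1]*d2;return (p+q)/2,np.linalg.norm(p-q)
print("plunger",tri((452.7,178.5),(206.8,157)),onplane(pt,(452.7,178.5),.062),onplane(ps,(206.8,157),.062))
print("dough",tri((355.6,202.4),(287.1,186)))
im=cv2.imread("pics/top0.png")
# silhouette of bell (foot+dome), lower-saturation grey against counter
g=cv2.cvtColor(im,cv2.COLOR_BGR2HSV)[155:210,420:480]
m=cv2.inRange(g,(0,0,0),(179,38,112));cs,_=cv2.findContours(m,cv2.RETR_EXTERNAL,cv2.CHAIN_APPROX_NONE)
k=max(cs,key=cv2.contourArea);e=cv2.fitEllipse(k);print("bell",cv2.contourArea(k),e[0][0]+420,e[0][1]+155,e[1],onplane(pt,(e[0][0]+420,e[0][1]+155),.015))
# pastries for clearance
for n,u,z in(("muffin",(364,160),.085),("bun",(310,194),.05),("croi",(318,155),.05),("jar",(178,181),.14),("blue1",(397,266),.015),("blue2",(448,239),.015)):print(n,onplane(pt,u,z).round(3))
s=monitor.get_state();R=Ro.from_quat(s["tcp_rot"]).as_matrix();print(R.round(3))
E
```

```text
plunger (array([ 0.52919033, -0.35567712,  0.05720895]), np.float64(0.0008282894340927228)) [ 0.52815618 -0.3541107   0.062     ] [ 0.53229913 -0.35161018  0.062     ]
dough (array([ 0.46953793, -0.08593933,  0.04521597]), np.float64(0.0033002984209450663))
bell 563.5 448.03453254699707 180.85291290283203 (26.783430099487305, 27.064125061035156) [ 0.52899755 -0.3526565   0.015     ]
muffin [ 0.581 -0.108  0.085]
bun [0.494 0.043 0.05 ]
croi [0.605 0.019 0.05 ]
jar [0.524 0.389 0.14 ]
blue1 [ 0.289 -0.198  0.015]
blue2 [ 0.363 -0.345  0.015]
[[ 0.937  0.35  -0.   ]
 [ 0.35  -0.937  0.002]
 [ 0.    -0.002 -1.   ]]
```

```bash
python3 -m handwheel '[[0.31,-0.13,0.04,0,0,0,-1],[0.62,-0.26,0.08,0,0,0,-1],[0.93,-0.396,0.12,0,0,0,-1],[0.93,-0.396,0.12,0,0,0,-1],[0.93,-0.396,0.12,0,0,0,-1],[0.93,-0.396,0.12,0,0,0,-1],[0.93,-0.396,0.12,0,0,0,-1],[0.93,-0.396,0.12,0,0,0,-1],[0.93,-0.396,0.12,0,0,0,-1],[0.93,-0.396,0.12,0,0,0,-1]]'
python3 - <<'E'
from h import *
p=eyes.camera_params("wrist");im=eyes.read_camera("wrist").copy()
s=monitor.get_state();print(s["eef_pos"],s["tcp_rot"],s["contact_force"],s["opening"])
print(proj(p,np.array([.529,-.3535,.062])))
cv2.imwrite("pics/w1.png",im[:,:,::-1])
E
```

```text
time: 1.35
eef_pos: [0.5286, -0.3546, 0.2021]
tcp_rot: [0.984, 0.177, -0.0, 0.0]
contact_force: [0.4, -0.3, -0.3]
opening: -0.001
finger_force: 0.0
[ 0.52858585 -0.35470428  0.20216386] [ 9.84204327e-01  1.77036234e-01 -7.75805860e-06  1.17109884e-04] [ 0.01637427 -0.19240539 -0.54168889] -0.00046674691855118637
[320.50710906 190.74185857]
```

View pics/w1.png

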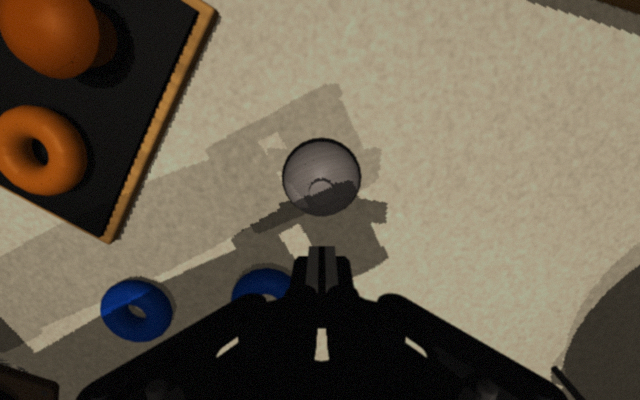

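The wrist view shows the bell's plunger at about (320,190), matching the predicted (320.5,190.7), so the tool is centred. The descent comes next.

```bash
python3 -m handwheel '[[0,0,0.1,0,0,0,-1],[0,0,0.2,0,0,0,-1],[0,0,0.26,0,0,0,-1],[0,0,0.285,0,0,0,-1],[0,0,0.29,0,0,0,-1],[0,0,0.29,0,0,0,-1]]'
```

```text
time: 2.15
eef_pos: [0.5299, -0.3544, 0.0874]
tcp_rot: [0.984, 0.178, 0.001, 0.001]
contact_force: [0.8, -1.2, 0.1]
opening: 0.003
finger_force: 0.0
```

```bash
python3 -m handwheel '[[0,0,0.008,0,0,0,-1],[0,0,0.014,0,0,0,-1],[0,0,0.018,0,0,0,-1],[0,0,0.02,0,0,0,-1],[0,0,0.022,0,0,0,-1],[0,0,0.022,0,0,0,-1]]'
```

```text
time: 2.9
eef_pos: [0.5296, -0.3537, 0.0776]
tcp_rot: [0.984, 0.178, 0.0, 0.0]
contact_force: [0.3, 0.5, 2.4]
opening: 0.001
finger_force: 1.4
```

```bash
python3 -m handwheel '[[0,0,0.003,0,0,0,-1],[0,0,0.005,0,0,0,-1],[0,0,0.005,0,0,0,-1]]'
```

```text
time: 3.28
eef_pos: [0.5296, -0.3537, 0.0758]
tcp_rot: [0.984, 0.178, 0.0, 0.0]
contact_force: [-0.2, -0.1, 5.0]
opening: -0.001
finger_force: 2.5
```

```bash
python3 -m handwheel '[[0,0,0.002,0,0,0,-1],[0,0,0.003,0,0,0,-1],[0,0,0.003,0,0,0,-1]]'
```

```text
time: 3.65
eef_pos: [0.5296, -0.3537, 0.0757]
tcp_rot: [0.984, 0.178, -0.0, -0.0]
contact_force: [-2.6, 3.6, 9.3]
opening: -0.002
finger_force: 4.9
```

The plunger is on its hard stop: z held at 0.0757 while the force rose to 9 N. I'll lift off, then cross over to the doughnut at z of about 0.2.

```bash
python3 -m handwheel '[[0,0,-0.01,0,0,0,-1],[0,0,-0.03,0,0,0,-1],[0,0,-0.12,0,0,0,-1],[0,0,-0.25,0,0,0,-1],[0,0,-0.31,0,0,0,-1],[0.02,-0.15,-0.31,0,0,0,-1],[0.04,-0.3,-0.31,0,0,0,-1],[0.06,-0.45,-0.31,0,0,0,-1],[0.08,-0.6,-0.31,0,0,0,-1],[0.092,-0.68,-0.31,0,0,0,-1],[0.092,-0.68,-0.31,0,0,0,-1],[0.092,-0.68,-0.31,0,0,0,-1]]'
python3 - <<'E'
from h import *
p=eyes.camera_params("wrist");im=eyes.read_camera("wrist").copy()
s=monitor.get_state();print(s["eef_pos"],s["qpos"],s["contact_force"])
print(proj(p,np.array([.469,-.086,.056])))
t=eyes.read_camera("top")[:,:,::-1]
cv2.imwrite("pics/w2.png",np.vstack([im[:,:,::-1],cv2.resize(t[140:230,280:480],(640,200))]) [:600])
E
```

```text
time: 5.15
eef_pos: [0.4688, -0.0865, 0.198]
tcp_rot: [0.984, 0.178, 0.0, 0.0]
contact_force: [-0.2, -0.3, -0.8]
opening: 0.001
finger_force: 0.0
[ 0.46889909 -0.08685639  0.19807226] [-3.96171795e-01 -1.09632086e-01  2.09987573e+00 -4.06955717e-04
  1.15098311e+00  8.17825419e-01] [ 0.22769211  0.15536434 -0.20447678]
[321.0863739  190.60763064]
```

View pics/w2.png

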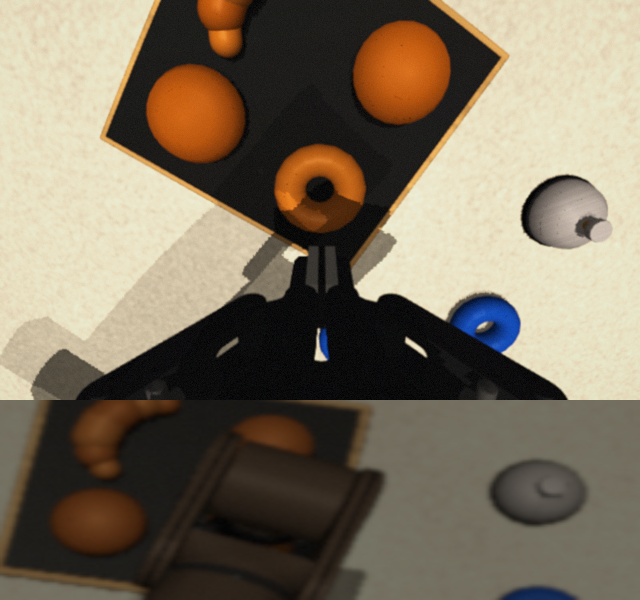

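The wrist view shows the doughnut's hole at (320,188), against a predicted (321,191). The bell stands where it was, with its plunger up. I'll descend to z of about 0.1, which leaves the fingertips about 25 mm above the top, and hold there.

```bash
python3 -m handwheel '[[0,0,0.08,0,0,0,-1],[0,0,0.16,0,0,0,-1],[0,0,0.21,0,0,0,-1],[0,0,0.235,0,0,0,-1],[0,0,0.245,0,0,0,-1],[0,0,0.245,0,0,0,-1],[0,0,0.245,0,0,0,-1],[0,0,0.245,0,0,0,-1],[0,0,0.245,0,0,0,-1],[0,0,0.245,0,0,0,-1],[0,0,0.245,0,0,0,-1],[0,0,0.245,0,0,0,-1]]'
```

```text
time: 6.75
eef_pos: [0.4686, -0.0859, 0.1]
tcp_rot: [0.984, 0.178, -0.0, -0.0]
contact_force: [0.9, 0.7, 0.7]
opening: 0.0
finger_force: 0.0
```

```bash
python3 -m handwheel '[[0,0,0,0,0,0,-1],[0,0,0,0,0,0,-1],[0,0,0,0,0,0,-1],[0,0,0,0,0,0,-1],[0,0,0,0,0,0,-1],[0,0,0,0,0,0,-1],[0,0,0,0,0,0,-1],[0,0,0,0,0,0,-1],[0,0,0,0,0,0,-1],[0,0,0,0,0,0,-1],[0,0,0,0,0,0,-1],[0,0,0,0,0,0,-1]]'; python3 -m handwheel '[[0,0,0,0,0,0,-1],[0,0,0,0,0,0,-1],[0,0,0,0,0,0,-1],[0,0,0,0,0,0,-1],[0,0,0,0,0,0,-1],[0,0,0,0,0,0,-1]]'
```

```text
time: 8.25
eef_pos: [0.4686, -0.0859, 0.1]
tcp_rot: [0.984, 0.178, 0.0, -0.0]
contact_force: [0.1, 0.2, -0.0]
opening: -0.002
finger_force: 0.0
time: 9.0
eef_pos: [0.4686, -0.0859, 0.1]
tcp_rot: [0.984, 0.178, 0.0, 0.0]
contact_force: [-0.0, 0.1, 0.5]
opening: 0.001
finger_force: 0.0
```

```bash
python3 -c "
from plant import ctrl
print(ctrl.sign_off())"
```

```text
the job is handed in; nothing more can be done
None
```

I rang the bell, pressing the plunger to its hard stop at about 9 N and letting it up again, then held the fingertips about 25 mm above the ring doughnut's middle for over 2 s and handed the job in still pointing; the hand-in gave no verdict.

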